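Empty the push-push charging dock, cover and lock it

TASK

Unlock the charging dock by turning its red knob clockwise until it clicks over to its stop and the steel bar is drawn back, then take out every battery pack - push it down until its catch lets go, let it spring up, draw it out - and put them all on the floor of the green tray, any way up, none on another. When the dock is empty, lay the white cover, handle up, flat and squarely over the middle of the three bays. Last, turn the knob back until it clicks, so that the bar closes over the cover; leave the other things where they are.

Things in the scene. Friction and masses are not known exactly. Their poses are not given: they have to be found in the camera images.
- dock: Grey charging dock, fixed, 85 mm high: x from -50 to +85 mm, y from -100 to +190 mm in its own frame. Origin at bench level under the middle bay's centre; z up. Three bays (wells 67 x 39 mm, open in the flat top face) in a row along y: bay 1, 2, 3 at y = -62, 0, +62 mm, x = 0. The knob stands at x = -5, y = +148 mm.
- bar (a joint): Travel of the steel retaining bar, driven by the knob: 0 closed, 0.028 m open. 14 mm (dock x) by 196 mm (dock y), from 9 to 14 mm above the dock's top face. Closed, its centre line is at dock x = +29 mm, over the far 10 mm of the packs, so they cannot rise, or over the cover's far edge; open, at +57 mm.
- knob (a joint): Angle of the red locking knob: 0 = locked (bar closed), 1.2 rad = unlocked (bar open), end stops at both. It grows as the knob turns clockwise seen from above; a detent of about 0.15 N m resists until half way (0.6 rad), then snaps it on to the other end, both ways round. The 1.2 rad can be made in one grasp.
- knob_grip (a point): Point on the knob's vertical axis at the height to grip, 37 mm above the dock's top face. The knob's grip is a red upright bar 42 mm long (along this point's own x, which turns with the knob), 14 mm thick (its y) and 32 mm high; its top is 7 mm above this point.
- bay2 (a point): Centre of the mouth of the middle bay, in the dock's top face (85 mm above the bench); axes as the dock's.
- carrier1 (a joint): Travel of the sprung floor of bay 1 (down is +): about 0 latched (pack top 2 mm above the dock top), -0.032 m up (34 mm above). Push-push catch: from latched push the pack 5 mm deeper or more (6 to 10 N; stop at +0.008) and let go: it springs up. Pushed to the stop again, it latches again. An empty bay's floor starts latched too; leave it.
- carrier2 (a joint): Travel of the sprung floor of bay 2 (down is +): about 0 latched (pack top 2 mm above the dock top), -0.032 m up (34 mm above). Push-push catch: from latched push the pack 5 mm deeper or more (6 to 10 N; stop at +0.008) and let go: it springs up. Pushed to the stop again, it latches again. An empty bay's floor starts latched too; leave it.
- carrier3 (a joint): Travel of the sprung floor of bay 3 (down is +): about 0 latched (pack top 2 mm above the dock top), -0.032 m up (34 mm above). Push-push catch: from latched push the pack 5 mm deeper or more (6 to 10 N; stop at +0.008) and let go: it springs up. Pushed to the stop again, it latches again. An empty bay's floor starts latched too; leave it.
- pack1: Orange battery pack with black band and top label, 64 (x) x 36 (y) x 60 (z) mm, about 0.13 kg; starts upright in bay 1, axes as the dock's, latched down with its top 2 mm proud, so it cannot be gripped until it springs up. Stands loose on the bay's floor. Origin: centre of its underside. Absent in some runs (None from the start).
- pack2: Orange battery pack with black band and top label, 64 (x) x 36 (y) x 60 (z) mm, about 0.13 kg; starts upright in bay 2, axes as the dock's, latched down with its top 2 mm proud, so it cannot be gripped until it springs up. Stands loose on the bay's floor. Origin: centre of its underside. Absent in some runs (None from the start).
- pack3: Orange battery pack with black band and top label, 64 (x) x 36 (y) x 60 (z) mm, about 0.13 kg; starts upright in bay 3, axes as the dock's, latched down with its top 2 mm proud, so it cannot be gripped until it springs up. Stands loose on the bay's floor. Origin: centre of its underside. Absent in some runs (None from the start).
- pack1_mid (a point): Middle of pack1, 30 mm above its underside; axes as the pack's.
- pack2_mid (a point): Middle of pack2, 30 mm above its underside; axes as the pack's.
- pack3_mid (a point): Middle of pack3, 30 mm above its underside; axes as the pack's.
- tray: Green open tray, fixed: 250 mm (x) x 135 mm (y), walls 4 mm thick and 32 mm high, floor 4 mm thick. Origin at the centre of its underside, at bench level.
- cover: Loose white cover plate, 80 (x) x 186 (y) x 6 mm, 0.15 kg, with a black upright handle in the middle, 14 mm thick (x), 60 mm long (y), from 6 to 32 mm above the underside. Origin: centre of its underside. Starts flat on the bench. In place it lies on the dock's top, centred on the middle bay, its y along the dock's y (either way round). May get knocked aside.
- cup: White paper cup, 72 mm across, 85 mm high; bystander, origin at the centre of its underside.
- driver: Screwdriver lying on the bench; bystander.
- ruler: Steel ruler 24 x 240 x 4 mm lying on the bench; bystander.
- mouse: Red computer mouse, 62 mm across, 33 mm high; bystander.
- partsbox: Yellow parts box 90 x 70 x 30 mm; bystander.
- tin: Tin can 60 mm across, 100 mm high, yellow label; bystander.
- phone: Black phone 72 x 148 x 9 mm lying on the bench; bystander.
Mind the look-alikes: they are no part of the job. What is shaped like the pack1 but blue, purple or turquoise is not meant.

How it is judged:
By the outcome, as a careful person would: the job done as asked, in the order asked, and still so for the second after the job is handed in, with the robot touching nothing.
Of pack1, pack2, pack3 only 2 to 3 are there at a start; the rules pass over those that are not, and their reading is None.
At some moment in a run one of cover may be knocked a few centimetres aside while the robot is not near it.
Once in a run the grip may slacken for a moment while it holds something.
It also fails if it takes over 210 s, if anything falls off the work surface, if the arm or the gripper's body presses on something with over 40 N, if the wrist force passes 120 N, or if a joint passes its speed limit or range.

ROBOT

A 6-joint arm with a two-finger parallel gripper is mounted at the origin on the work surface. World frame = base frame: x ahead of the robot, y to its left, z up, the work surface at z = 0. Lengths are in mm, angles in degrees, forces in N, time in s.
With the tool pointing down it reaches from about 300 to 875 mm from the base axis. Payload 6.4 kg.
Tool frame: the origin (TCP) lies at the very end of the fingers, on their centre line; the grasp point (between the pads) lies 19 mm behind it; z points along the fingers, y is the line along which they close (so a half turn about z gives the same grasp; the last joint's range is limited). The gripper opens to 88 mm and grips with 3 to 60 N. Pads are 18 mm wide; open, the fingers measure 123 mm over their backs; the gripper's body (75 mm by 187 mm) begins 45 mm behind the grasp point.
Start: joints at [-79.658, 10.359, 92.074, -0, 77.567, -11.82], TCP at [216.922, -532.528, 238.714] pointing down, gripper open.
Joint ranges: [-171.53, 171.53], [-51.25, 118.39], [17.06, 147.69], [-65.23, 245.23], [0, 150.52], [-178.68, 178.68]. Speed limits (degrees/s): [147.25, 147.25, 172.46, 180, 180, 180].

INTERFACE

Orientations are given as [roll, pitch, yaw] about the fixed x, y, z axes, in that order (R = Rz(yaw) Ry(pitch) Rx(roll)).
In Python, from workcell import ctrl gives the robot as it stands. Calls block until the motion is done:
- ctrl.reach(position, orientation): joint-space move of the TCP to a pose.
- ctrl.move_linear(position, ori=None, rate=150, force_limit=None): straight line of the TCP; ori=None keeps the orientation; rate is the mean speed in mm/s. With force_limit (N) it stops when the force on the tool has changed by that much, and returns True; else False.
- ctrl.move_j(angles): joint-space move.
- ctrl.release() and ctrl.clamp(grasp_force=None): open the fingers fully, or close them until they stop; grasp_force is the grip in N (None keeps the last).
- ctrl.pause(seconds).
- ctrl.inverse_kinematics(position, orientation): joint angles nearest the present ones, or None.
- ctrl.camera(name): name is "scene" or "side" or "wrist"; returns a dict with "pixels" (400x640x3 uint8, red, green, blue), "K" (3x3 intrinsics, pixels), "extrinsics" (4x4, takes a point from camera to world coordinates). Camera axes: x right, y up, looking along -z (the intrinsics and any distortion apply to the point x, -y, -z); pixel columns grow to the right and rows downward; lengths in mm; the calibration is good to about 2 mm. A picture is of the moment at which its call begins. There is no depth.
A pose or a line that the arm cannot do raises ctrl.IKError and nothing moves.
- ctrl.hand_in(): hands the job in; it is judged then, once.
Trained networks look in the newest picture that a camera, given by its name, has taken for a name from the list of things; names that differ only in an ending like _2 or _b are one class to them, and where a whole thing is asked for, a point or a joint stands for the part that bears it (a point fixed in the world has none). Each returns a list of dicts, best first, with "p" (0 to 1); they miss things now and then, are a little off and sometimes report something else, mostly with a low value. They report only what shows in the picture. A call takes as long as a camera call. They do not tell look-alikes from the thing itself.
- ctrl.recognise(camera, label): "point" ([x, y, z] in mm, in world coordinates, good to about 4 mm: the middle of the surface that is visible of it).
- ctrl.regions_of(camera, label): "region" (400x640 bool, what is visible of it).
- ctrl.landmark_of(camera, label): "point" ([x, y, z] in mm, in world coordinates, good to about 4 mm: a listed point, or the origin of a listed thing).
Readings, each from a call of its own:
- ctrl.read_t(): time.
- ctrl.read_qpos(): joint angles.
- ctrl.read_qd(): joint speeds.
- ctrl.read_joint_torque(): joint torques, N m.
- ctrl.read_eef_pos(): TCP position.
- ctrl.read_eef_rot(): TCP orientation.
- ctrl.read_contact_force(): force on the tool from outside, world axes, zero at the start.
- ctrl.read_ft_torque(): the same for the moment, N m.
- ctrl.read_finger_gap(): finger opening in mm.
- ctrl.read_grasp_force(): force on a finger pad.
Only numpy, scipy, OpenCV 4.12 (cv2) and the standard library are available. Lean on these libraries where they do the work, as an engineer would, in place of code of your own. Each camera call takes 0.05 s, during which the arm holds its last target. There are 200 camera calls.

## Working session

There is one attempt and no reset: what is moved stays moved. The work goes in short steps, each a Python script; the robot and the scene stay as the last script left them, time stands still between calls to the robot, and variables do not carry over. Pictures are saved under pics/ and viewed, at most 14 in all, crops included, and the job is handed in when it is done.

```bash
mkdir -p pics; ls; python3 - <<'E'
from workcell import ctrl
import cv2
for c in ["scene","side"]:
    d=ctrl.camera(c); cv2.imwrite(f"pics/{c}0.png",d["pixels"][:,:,::-1])
    print(c,d["K"].tolist(),d["extrinsics"].round(3).tolist(),[k for k in d])
    for n in ["dock","bay2","knob_grip","pack1","pack2","pack3","pack1_mid","tray","cover"]:
        print(n,[(round(r["p"],2),[round(v) for v in r["point"]]) for r in ctrl.landmark_of(c,n)][:4])
print(ctrl.read_t())
E
```

```text
pics
scene [[412.8676784752952, 0.0, 314.9211734389468], [0.0, 412.8676784752952, 193.81467625078682], [0.0, 0.0, 1.0]] [[-0.504, -0.689, 0.522, 1220.163], [0.864, -0.393, 0.315, 414.163], [-0.012, 0.61, 0.793, 1048.839], [0.0, 0.0, 0.0, 1.0]] ['pixels', 'K', 'extrinsics']
dock [(0.94, [556, 128, -1])]
bay2 [(0.71, [555, 128, 86]), (0.22, [765, 3, -2])]
knob_grip [(0.47, [549, 278, 122]), (0.43, [779, -123, 1])]
pack1 [(0.93, [710, 181, 2]), (0.93, [655, -147, 0]), (0.82, [613, -47, 0]), (0.69, [555, 64, 24])]
pack2 [(0.93, [710, 181, 2]), (0.93, [655, -147, 0]), (0.82, [613, -47, 0]), (0.69, [555, 64, 24])]
pack3 [(0.93, [710, 181, 2]), (0.93, [655, -147, 0]), (0.82, [613, -47, 0]), (0.69, [555, 64, 24])]
pack1_mid [(0.83, [653, -148, 26]), (0.8, [710, 183, 29]), (0.7, [812, 110, 30]), (0.67, [609, -49, 31])]
tray [(0.78, [510, -367, 1]), (0.24, [549, 279, 120])]
cover [(0.89, [474, -160, 0])]
side [[472.22898806746036, 0.0, 315.2871000996024], [0.0, 472.22898806746036, 203.60966817588596], [0.0, 0.0, 1.0]] [[-0.778, 0.462, -0.425, 31.854], [-0.628, -0.59, 0.508, 720.311], [-0.016, 0.663, 0.749, 1107.726], [0.0, 0.0, 0.0, 1.0]] ['pixels', 'K', 'extrinsics']
dock [(0.7, [556, 126, 2]), (0.25, [556, 190, 25])]
bay2 [(0.92, [555, 131, 84]), (0.25, [388, 400, 0])]
knob_grip [(0.5, [548, 276, 125])]
pack1 [(0.81, [554, 189, 28]), (0.76, [560, 65, 32]), (0.72, [653, -147, 0]), (0.64, [814, 111, -2])]
pack2 [(0.81, [554, 189, 28]), (0.76, [560, 65, 32]), (0.72, [653, -147, 0]), (0.64, [814, 111, -2])]
pack3 [(0.81, [554, 189, 28]), (0.76, [560, 65, 32]), (0.72, [653, -147, 0]), (0.64, [814, 111, -2])]
pack1_mid [(0.94, [710, 180, 29]), (0.85, [811, 112, 33]), (0.66, [557, 68, 59]), (0.64, [607, -48, 29])]
tray [(0.85, [512, -362, 1]), (0.39, [552, 124, 2])]
cover [(0.64, [473, -164, 1])]
1.0
```

View pics/scene0.png

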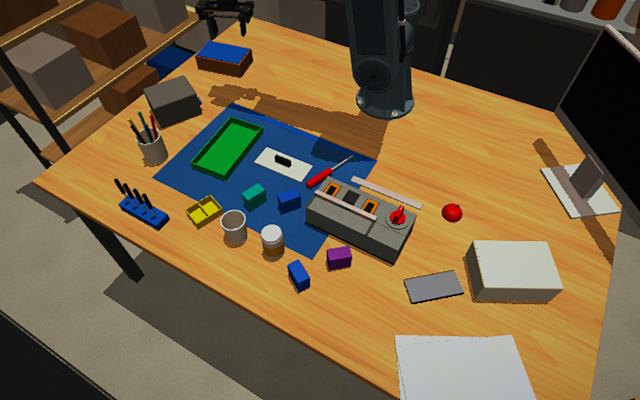

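View pics/side0.png

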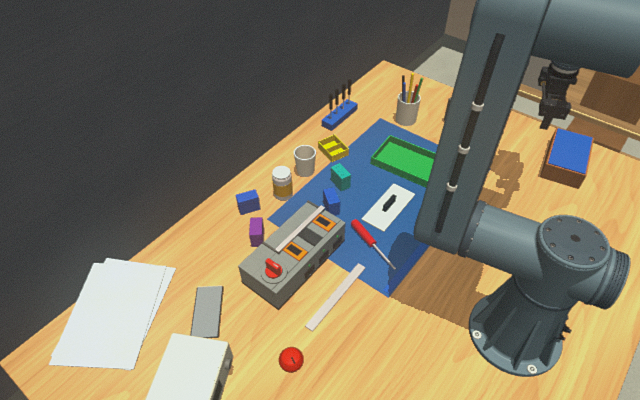

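The scene shows the dock with orange packs at (333,189) and (371,206), which are bays 1 and 3. Bay 2 at (352,198) is dark and looks empty, and the knob is at (398,216). The green tray is at (228,147) and the cover at (283,162).

Look-alikes to ignore:
- turquoise block (254,195)
- blue blocks (289,200) and (299,275)
- purple block (339,257)
- red mouse (452,212), not the knob

Next is a close look from above the dock.

```bash
cat > h.py <<'E'
from workcell import ctrl
import cv2, numpy as np
def shot(c,name=None):
    d=ctrl.camera(c)
    if name: cv2.imwrite(f"pics/{name}.png",d["pixels"][:,:,::-1])
    return d
def pix2w(d,uv,z):
    "pixel -> world point at height z"
    E=d["extrinsics"]; r=np.linalg.inv(d["K"])@[uv[0],uv[1],1]
    r=E[:3,:3]@(r*[1,-1,-1]); o=E[:3,3]
    return o+r*(z-o[2])/r[2]
def w2pix(d,P):
    E=d["extrinsics"]; q=(np.atleast_2d(P)-E[:3,3])@E[:3,:3]*[1,-1,-1]
    q=q@d["K"].T; return q[:,:2]/q[:,2:]
def lm(c,n,f="landmark_of"):
    return [(round(r["p"],2),np.round(r["point"],1).tolist()) for r in getattr(ctrl,f)(c,n)]
E
python3 - <<'E'
from h import *
print(ctrl.read_eef_rot())
ctrl.reach([520,128,370],[180,0,90])
d=shot("wrist","w1")
print(d["K"].tolist(),d["extrinsics"].round(3).tolist())
for n in ["dock","bay2","knob_grip","pack1","pack1_mid"]: print(n,lm("wrist",n))
print("knob",lm("wrist","knob","recognise"),lm("wrist","pack1","recognise"),lm("wrist","bar","recognise"))
print(ctrl.read_t())
E
```

```text
[-1.79998050e+02  1.04557322e-03  2.21618845e+01]
[[279.25120984215175, 0.0, 322.8673288494763], [0.0, 279.25120984215175, 201.26485272102542], [0.0, 0.0, 1.0]] [[1.0, 0.002, 0.0, 518.809], [-0.002, 0.957, 0.29, 202.523], [0.0, -0.29, 0.957, 514.731], [0.0, 0.0, 0.0, 1.0]]
dock [(0.93, [552.1, 128.8, -0.4]), (0.34, [473.6, -160.9, 4.3])]
bay2 [(0.72, [550.9, 275.9, 125.6]), (0.67, [553.1, 129.1, 1.8]), (0.66, [554.3, 125.7, 87.7])]
knob_grip [(0.92, [546.7, 275.4, 126.6])]
pack1 [(0.82, [553.3, 189.6, 27.6]), (0.7, [610.6, -47.4, -1.0]), (0.64, [657.3, -148.2, 2.5]), (0.6, [551.4, 68.0, 30.7]), (0.59, [709.0, 178.4, 2.0])]
pack1_mid [(0.94, [808.5, 111.2, 32.0]), (0.92, [712.9, 182.2, 25.4]), (0.88, [554.6, 71.8, 57.1]), (0.85, [608.4, -43.3, 27.5]), (0.64, [653.4, -150.9, 31.6])]
knob [(0.8, [549.7, 270.9, 112.1]), (0.48, [471.5, -118.5, 10.9])] [(0.78, [644.9, -129.8, 22.4]), (0.68, [607.8, -38.6, 61.2]), (0.66, [802.5, 116.2, 61.5]), (0.64, [548.9, 70.9, 87.5]), (0.64, [703.2, 177.9, 60.4]), (0.59, [552.2, 187.9, 89.7])] [(0.8, [586.7, 138.9, 98.6])]
4.0583
```

View pics/w1.png

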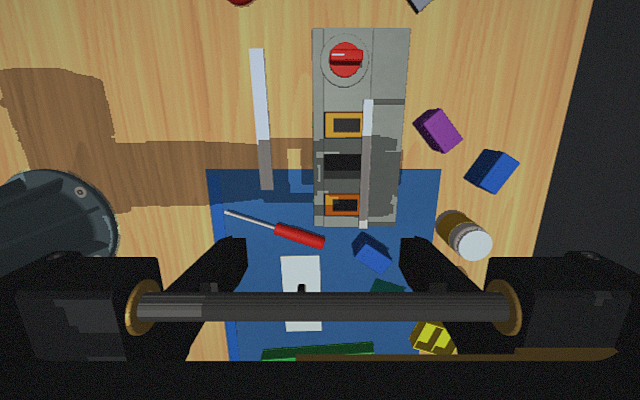

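The wrist view shows the knob at (346,60) with its grip along dock x. Packs sit in bays 3 (346,124) and 1 (341,204), bay 2 (342,164) is empty, and the bar is closed over the far edge. I'll go closer over the dock and measure pose and knob angle.

```bash
cat >> h.py <<'E'
def hsv(d): return cv2.cvtColor(d["pixels"],cv2.COLOR_RGB2HSV)
def mask(d,lo,hi): return cv2.inRange(hsv(d),np.array(lo),np.array(hi))
def blobs(d,lo,hi,z,amin=80):
    "minAreaRects of colour blobs, measured in the plane at height z: (centre, sizes, angle of long side deg, pixel, area)"
    out=[]
    for c in cv2.findContours(mask(d,lo,hi),cv2.RETR_EXTERNAL,cv2.CHAIN_APPROX_NONE)[0]:
        if cv2.contourArea(c)<amin: continue
        w=np.array([pix2w(d,p[0],z)[:2] for p in c],np.float32)
        (x,y),(a,b),t=cv2.minAreaRect(w)
        if a<b: a,b,t=b,a,t+90
        out.append((round(x,1),round(y,1),round(a,1),round(b,1),round((t+90)%180-90,1),np.round(c.mean(0)[0]).tolist(),cv2.contourArea(c)))
    return out
E
python3 - <<'E'
from h import *
ctrl.reach([540,150,270],[180,0,90])
d=shot("wrist","w2")
print(lm("wrist","knob_grip"),lm("wrist","bay2"),lm("wrist","dock"))
print("red z129",*blobs(d,[0,150,60],[8,255,255],129),sep="\n")
print("orange z87",*blobs(d,[9,150,60],[22,255,255],87),sep="\n")
E
```

```text
[(0.84, [550.1, 276.8, 124.5])] [] [(0.56, [551.3, 129.6, 2.0])]
red z129
(491.4, 51.7, 71.1, 19.7, -19.7, [282.0, 273.0], 785.5)
(548.3, 271.5, 39.8, 38.3, -0.7, [334.0, 66.0], 1331.5)
orange z87
(611.4, -115.8, 192.7, 9.3, -0.0, [374.0, 357.0], 198.0)
(729.6, 47.0, 40.8, 36.1, -43.1, [469.0, 259.0], 544.0)
(548.9, 68.7, 54.4, 35.3, -0.0, [331.0, 243.0], 1040.0)
(548.9, 191.9, 54.8, 35.5, -0.0, [332.0, 147.0], 1415.0)
```

View pics/w2.png

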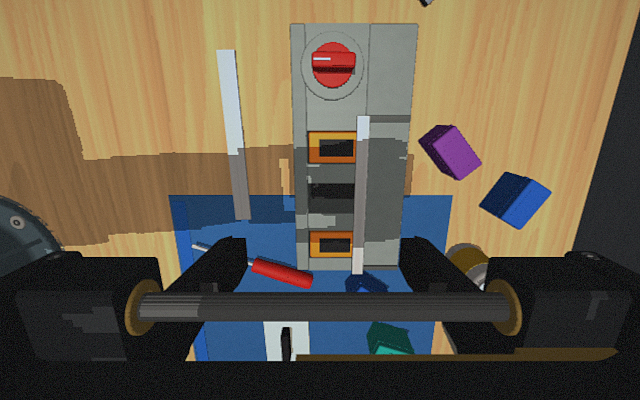

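The closer wrist view shows the knob at (334,64) with its grip square to the dock. Packs are at (332,147) and (331,243), and bay 2 is empty. The geometry agrees with the given sizes: the pack's visible length of 54 mm matches the bar covering 10 mm, and the pack spacing of 123 mm fits. So the dock is at about (553.6,130.2) with yaw 0.

```bash
python3 - <<'E'
from h import *
d=shot("wrist")
print("bar edge",[pix2w(d,p,99)[:2].round(1).tolist() for p in ([357.5,116],[369.5,116],[353,274],[363,274])])
print("dock edges",[pix2w(d,p,85)[:2].round(1).tolist() for p in ([303,24],[417,24],[371,24])])
# grip top face of the knob: brightest red
print(blobs(d,[0,150,150],[8,255,255],129,30))
for y in (0,180,90,-90):
    for dy in (0,-69):
        q=ctrl.inverse_kinematics([548.5,277.5,105],[180,0,y+dy]); print(y,dy,None if q is None else np.round(q,1))
E
```

```text
bar edge [[578.5, 225.8], [591.7, 225.8], [579.6, 30.0], [592.5, 30.0]]
dock edges [[520.1, 317.8], [639.3, 317.9], [591.2, 317.8]]
[(490.3, 48.2, 71.1, 13.4, -21.1, [280.0, 274.0], 507.0), (546.7, 259.2, 35.2, 12.0, -1.6, [329.0, 78.0], 320.5), (548.2, 280.9, 39.4, 20.2, -0.0, [332.0, 56.0], 727.0)]
0 0 [ 15.8  23.6  91.8  -0.   64.5 105.8]
0 -69 [ 15.8  23.6  91.8  -0.   64.5 174.8]
180 0 [ 15.8  23.6  91.8   0.   64.5 -74.2]
180 -69 [15.8 23.6 91.8 -0.  64.5 -5.2]
90 0 [15.8 23.6 91.8 -0.  64.5 15.8]
90 -69 [15.8 23.6 91.8 -0.  64.5 84.8]
-90 0 [  15.8   23.6   91.8    0.    64.5 -164.2]
-90 -69 [ 15.8  23.6  91.8   0.   64.5 -95.2]
```

```bash
cat >> h.py <<'E'
def turn(deg,step=6):
    "turn joint 6 in small steps"
    q=np.array(ctrl.read_qpos(),float); n=int(np.ceil(abs(deg)/step))
    for k in range(1,n+1):
        p=q.copy(); p[5]+=deg*k/n; ctrl.move_j(p.tolist())
E
python3 - <<'E'
from h import *
ctrl.reach([549.2,277,175],[180,0,180])
print(ctrl.move_linear([549.2,277,105],rate=60,force_limit=15))
ctrl.clamp(25); print("gap",ctrl.read_finger_gap(),np.round(ctrl.read_contact_force(),1),np.round(ctrl.read_ft_torque(),2))
t=ctrl.read_t()
for i in range(3):
    turn(23.3); print("tau",np.round(ctrl.read_ft_torque(),3),"F",np.round(ctrl.read_contact_force(),1),ctrl.read_finger_gap())
print(ctrl.read_t()-t)
ctrl.release(); ctrl.move_linear([549.2,277,200],rate=150)
ctrl.reach([540,150,270],[180,0,90])
d=shot("wrist","w3")
print("orange z87",*blobs(d,[9,150,60],[22,255,255],87),sep="\n")
print("bar",lm("wrist","bar","recognise"),ctrl.read_t())
E
```

```text
False
gap 13.814140423806773 [-0.2 -2.   0.4] [-0.27 -0.16 -0.01]
tau [ 0.114 -0.206  0.006] F [ 0.8  0.4 -0.9] 13.46684291341103
tau [ 0.168 -0.313 -0.101] F [ 2.1  1.6 -0.8] 14.073764492742807
tau [ 0.227 -0.47   0.155] F [ 3.   1.8 -2.3] 13.940049446725903
3.0
orange z87
(641.0, -113.3, 52.9, 9.2, 0.1, [394.0, 357.0], 90.0)
(560.9, -113.4, 107.5, 9.2, 0.1, [339.0, 357.0], 116.5)
(729.1, 47.5, 39.8, 35.9, -43.1, [469.0, 260.0], 539.0)
(553.3, 68.6, 64.0, 35.2, 0.0, [335.0, 244.0], 1225.5)
(553.6, 192.0, 63.7, 36.5, 0.0, [336.0, 147.0], 1690.0)
bar [(0.86, [613.9, 142.2, 99.3])] 14.1333
```

View pics/w3.png

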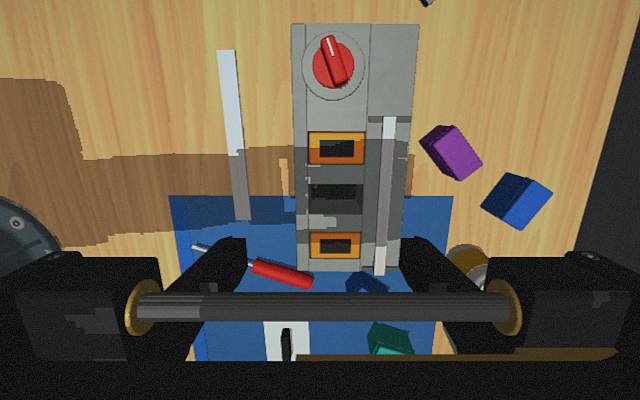

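The bar is now fully drawn back at about (388,195), and the knob grip at (332,60) is turned about 69° clockwise. Both packs show as a full 64x36 mm. Next I'll release pack 3, then check it from the wrist camera and measure the tray and cover.

```bash
cat >> h.py <<'E'
def push(x,y):
    ctrl.reach([x,y,180],[180,0,90]); ctrl.clamp(20)
    ctrl.move_linear([x,y,98],rate=100)
    hit=ctrl.move_linear([x,y,79.8],rate=20,force_limit=25)
    print("push",hit,np.round(ctrl.read_eef_pos(),1),np.round(ctrl.read_contact_force(),1))
    ctrl.move_linear([x,y,140],rate=60); ctrl.move_linear([x,y,200])
    ctrl.release()
E
python3 - <<'E'
from h import *
d=shot("scene","s2")
print("green z32",blobs(d,[45,120,40],[75,255,255],32,400))
print("cover",lm("scene","cover"),"tray",lm("scene","tray"))
push(553.6,192)
ctrl.reach([540,130,290],[180,0,90])
d=shot("wrist","w4")
print("orange z119",*blobs(d,[9,150,60],[22,255,255],119,400),sep="\n")
for y in (0,180,90,-90):
    q=ctrl.inverse_kinematics([450,-365,45],[180,0,y]); print(y,None if q is None else np.round(q,1))
print(ctrl.read_t())
E
```

```text
green z32 [(520.2, -353.1, 267.3, 151.4, 4.9, [229.0, 150.0], 2197.0)]
cover [(0.73, [475.2, -154.4, -0.6]), (0.27, [557.7, 65.4, 25.5])] tray [(0.76, [508.7, -362.7, 0.5])]
push False [553.6 192.   80. ] [-3.1 -0.1  5.7]
orange z119
(711.8, 53.1, 48.4, 39.1, 41.7, [463.0, 244.0], 630.5)
(552.0, 80.8, 57.7, 32.5, -0.2, [333.0, 223.0], 1167.0)
(552.9, 191.3, 62.8, 35.2, -0.1, [336.0, 129.0], 1842.5)
0 [-50.8  24.9  98.4  -0.   56.6  39.2]
180 [ -50.8   24.9   98.4    0.    56.6 -140.8]
90 [-50.8  24.9  98.4   0.   56.6 -50.8]
-90 [-50.8  24.9  98.4  -0.   56.6 129.2]
21.6833
```

View pics/w4.png

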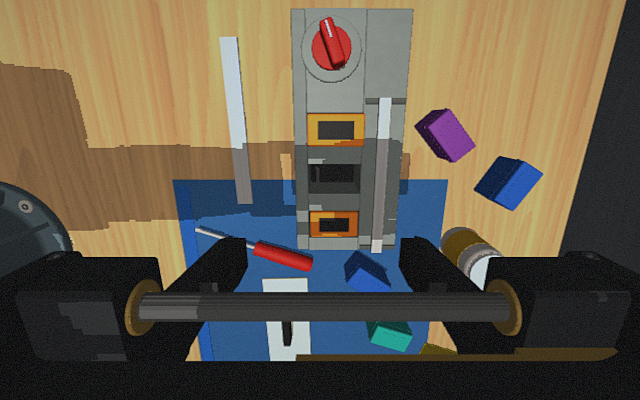

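Pack 3 at (336,129) has sprung up: it measures 63x35 mm in the z=119 plane. Now I'll grip it across y, lift it and carry it to the tray.

```bash
cat >> h.py <<'E'
def grab(x,y,up=220):
    ctrl.reach([x,y,180],[180,0,180])
    hit=ctrl.move_linear([x,y,93],rate=100,force_limit=15)
    ctrl.clamp(40); print("grab",hit,"gap",round(ctrl.read_finger_gap(),1),"F",round(ctrl.read_grasp_force(),1))
    ctrl.move_linear([x,y,up],rate=100); print("lifted gap",round(ctrl.read_finger_gap(),1),np.round(ctrl.read_contact_force(),1))
E
python3 - <<'E'
from h import *
grab(553.2,191.6)
ctrl.reach([450,-280,220],[180,0,90])
print("gap",ctrl.read_finger_gap(),np.round(ctrl.read_contact_force(),1))
d=shot("wrist","w5")
m=blobs(d,[45,120,30],[80,255,255],32,300); print(m)
print(lm("wrist","tray"),lm("wrist","cover"),ctrl.read_t())
E
```

```text
grab False gap 35.9 F 40.0
lifted gap 35.6 [ 0.1  0.8 -1.8]
gap 35.710179369694565 [-0.5  0.5 -1.5]
[(392.0, -322.2, 60.9, 28.8, 77.9, [280.0, 214.0], 662.0), (560.0, -343.0, 144.7, 121.9, 5.2, [413.0, 220.0], 7296.0)]
[(0.71, [510.4, -364.1, -0.6])] [(0.64, [474.2, -158.4, 5.1])] 28.175
```

View pics/w5.png

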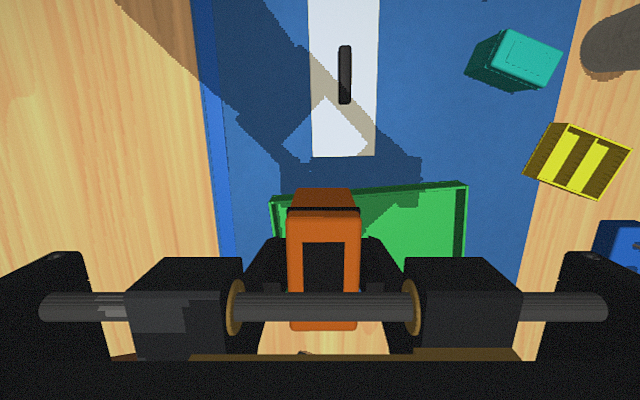

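The wrist view shows the pack held upright at (322,255), the tray yawed about 5° with its near wall from (270,196) to (466,181), and the cover at (344,75). The tray centre from two sources is about (510,-364). I'll place the pack there, then handle pack 1.

```bash
cat >> h.py <<'E'
def place(x,y):
    ctrl.reach([x,y,150],[180,0,95])
    print("gap",round(ctrl.read_finger_gap(),1))
    ctrl.move_linear([x,y,60],rate=120)
    hit=ctrl.move_linear([x,y,37],rate=30,force_limit=6)
    print("down",hit,np.round(ctrl.read_eef_pos(),1),round(ctrl.read_finger_gap(),1))
    ctrl.release(); ctrl.move_linear([x,y,180],rate=150)
E
python3 - <<'E'
from h import *
place(455,-369)
push(553.4,68.8)
ctrl.reach([540,100,290],[180,0,90])
d=shot("wrist","w6")
print("orange z119",*blobs(d,[9,150,60],[22,255,255],119,400),sep="\n")
d=shot("scene","s3"); print("orange z64",*blobs(d,[9,150,60],[22,255,255],64,60),sep="\n")
print(lm("scene","pack1"),ctrl.read_t())
E
```

```text
gap 35.7
down True [ 454.6 -368.6   38. ] 35.7
push False [553.3  68.8  80. ] [-2.1  0.7  5.9]
orange z119
(709.0, 44.3, 48.3, 36.4, 53.7, [463.0, 228.0], 611.5)
(552.8, 68.9, 62.8, 36.7, -0.1, [334.0, 209.0], 1489.5)
orange z64
(138.6, 791.9, 100.8, 13.8, 37.9, [612.0, 196.0], 90.5)
(528.7, 51.6, 91.1, 51.7, -0.2, [330.0, 190.0], 295.0)
(496.9, -334.4, 68.1, 52.4, -65.5, [235.0, 137.0], 103.5)
(458.4, -368.1, 69.5, 41.4, -84.9, [234.0, 127.0], 145.0)
(265.2, -51.9, 50.0, 33.5, -0.1, [341.0, 124.0], 81.0)
(757.4, -1112.0, 287.1, 72.3, 79.6, [20.0, 105.0], 548.5)
(-1003.6, 634.7, 230.5, 100.6, -7.5, [606.0, 9.0], 400.5)
(406.4, -408.3, 2457.4, 1132.9, 90.0, [274.0, 158.0], 105192.5)
[(0.96, [608.6, -45.7, 2.6]), (0.95, [810.7, 110.8, 2.7]), (0.81, [708.4, 183.4, -0.5]), (0.62, [454.1, -370.6, 1.7]), (0.62, [652.0, -147.0, -0.5]), (0.57, [551.9, 68.0, 57.7])] 40.9
```

```bash
python3 - <<'E'
from h import *
grab(553.2,68.8)
place(565,-359)
ctrl.reach([480,-250,330],[180,0,90])
d=shot("wrist","w7")
print("white z6",*blobs(d,[0,0,120],[180,60,255],6,800),sep="\n")
print("handle z32",*blobs(d,[0,0,0],[180,255,45],32,150),sep="\n")
print(lm("wrist","cover"),lm("wrist","pack1"),ctrl.read_t())
E
```

```text
grab False gap 35.8 F 40.0
lifted gap 35.6 [-0.7  0.2 -2.1]
gap 35.3
down True [ 564.6 -358.7   38.1] 35.8
white z6
(838.3, -113.9, 86.1, 83.4, -0.0, [557.0, 74.0], 2581.0)
(473.3, -159.6, 184.7, 80.2, -88.7, [320.0, 102.0], 6012.0)
handle z32
(451.2, -384.0, 39.3, 18.5, -85.5, [307.0, 243.0], 192.0)
(568.8, -373.2, 40.7, 18.7, -86.6, [376.0, 237.0], 204.0)
(470.3, -395.4, 1342.9, 694.1, 0.0, [396.0, 280.0], 92043.5)
(93.3, -76.2, 132.4, 27.7, 44.2, [53.0, 43.0], 299.5)
(55.8, -55.6, 81.6, 50.8, 71.5, [18.0, 29.0], 1465.0)
[(0.64, [473.5, -160.3, 3.5]), (0.46, [777.9, -122.9, 0.8])] [(0.93, [562.2, -359.1, 7.0]), (0.88, [654.0, -145.4, 5.0]), (0.8, [453.5, -371.5, 6.2]), (0.61, [610.9, -46.1, 2.9])] 51.7667
```

View pics/w7.png

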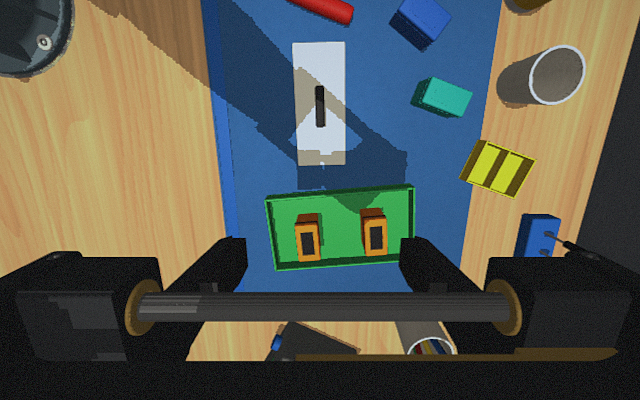

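Both packs stand upright in the tray at (308,238) and (374,232). The cover at (319,103) is where it was: 185x80 mm, yaw +1.3°, centre (473.3,-159.6). Before fetching it I'll measure the empty bays from two opposite wrist headings, so the hand-eye error cancels.

```bash
python3 - <<'E'
from h import *
ims=[]
for k,yaw in enumerate((90,-90)):
    ctrl.reach([555,130+(15 if yaw==90 else -15),230],[180,0,yaw])
    d=shot("wrist"); print(yaw,lm("wrist","bay2"))
    # rectify the top face: 2 px/mm, x 480..660 -> columns, y 0..260 -> rows (up = +y)
    W=np.array([[480,250,85],[660,250,85],[660,0,85],[480,0,85]],float)
    H=cv2.getPerspectiveTransform(w2pix(d,W).astype(np.float32),np.float32([[0,0],[360,0],[360,500],[0,500]]))
    ims.append(cv2.warpPerspective(d["pixels"],H,(360,500)))
m=np.hstack(ims)[:,:,::-1]; cv2.imwrite("pics/top.png",m); np.save("top.npy",np.array(ims))
print(ctrl.read_t())
E
```

```text
90 [(0.67, [554.1, 130.7, 84.4])]Traceback (most recent call last):
  File "<stdin>", line 4, in <module>
workcell.IKError: the arm cannot take that pose within its joint ranges
```

```bash
python3 - <<'E'
from h import *
ims=[]
for yaw,dx in ((90,0),(0,15),(180,-15)):
    try: ctrl.reach([555+dx,130+(15 if yaw==90 else 0),230],[180,0,yaw])
    except ctrl.IKError: print("no",yaw); continue
    d=shot("wrist"); print(yaw,lm("wrist","bay2"))
    W=np.array([[480,250,85],[660,250,85],[660,0,85],[480,0,85]],float)
    H=cv2.getPerspectiveTransform(w2pix(d,W).astype(np.float32),np.float32([[0,0],[360,0],[360,500],[0,500]]))
    ims.append(cv2.warpPerspective(d["pixels"],H,(360,500)))
m=cv2.resize(np.hstack(ims)[:,:,::-1],None,fx=.74,fy=.74); cv2.imwrite("pics/top.png",m); np.save("top.npy",np.array(ims))
print(ctrl.read_t())
E
```

```text
90 [(0.57, [555.4, 127.2, 81.7]), (0.54, [411.8, 189.9, -1.0])]
0 [(0.77, [557.1, 128.8, 86.3])]
180 [(0.81, [556.3, 128.4, 82.9])]
57.975
```

View pics/top.png

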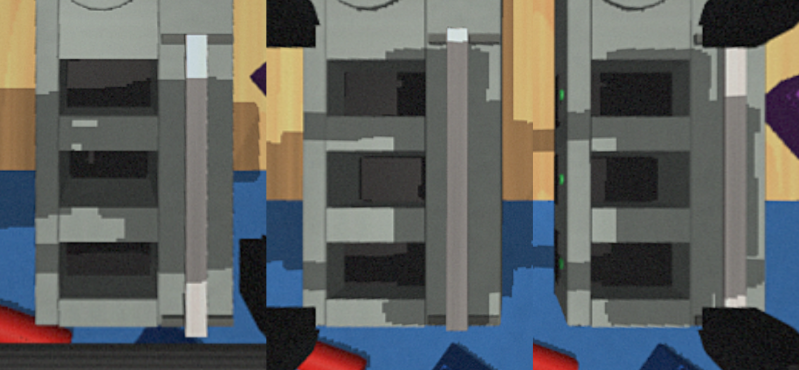

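The rectified top face gives well centres at x≈553.4 and bay 2 at y≈129.6. The dock edges are parallel to y, so yaw is 0. Now the cover: re-measure, square it with a light squeeze across the handle thickness, then grip the handle by its 60 mm ends. Gripping across the thickness would make the fingers hit the open bar on release.

```bash
python3 - <<'E'
from h import *
ctrl.reach([473,-170,240],[180,0,90])
d=shot("wrist"); b=[r for r in blobs(d,[0,0,120],[180,60,255],6,2000) if 170<r[2]<200]; print(b,lm("wrist","cover"))
x,y,a=b[0][0],b[0][1],b[0][4]; a=a+180 if a<0 else a   # long axis direction ~90
assert abs(x-473)<6 and abs(y+160)<6 and abs(a-91)<3
ctrl.reach([x,y,80],[180,0,a]); 
print(ctrl.move_linear([x,y,15],rate=80,force_limit=10)); ctrl.clamp(8); print("gap",ctrl.read_finger_gap()); ctrl.release()
ctrl.move_linear([x,y,70]); 
ctrl.reach([x,y,70],[180,0,a+90])
print(ctrl.move_linear([x,y,12],rate=80,force_limit=10)); ctrl.clamp(45); print("gap",ctrl.read_finger_gap())
ctrl.move_linear([x,y,220],rate=120); print("gap",ctrl.read_finger_gap(),np.round(ctrl.read_contact_force(),1))
ctrl.reach([553.4,129.6,200],[180,0,180])
shot("side","side2"); shot("wrist","w8"); print("gap",ctrl.read_finger_gap(),np.round(ctrl.read_contact_force(),1),ctrl.read_t())
E
python3 -c "
import cv2
a=cv2.imread('pics/w8.png');b=cv2.imread('pics/side2.png')[100:330,150:460]
cv2.imwrite('pics/m8.png',cv2.vconcat([cv2.resize(a,(480,300)),cv2.resize(b,(480,300))]))"
```

```text
[(473.1, -159.1, 184.9, 79.7, -88.7, [324.0, 161.0], 7675.0)] []
False
gap 13.777894536504284
False
gap 59.652282396423224
gap 59.75031494382811 [ 0.4  0.4 -2.1]
gap 59.69062490385531 [-0.1  0.8 -1.5] 69.625
```

View pics/m8.png

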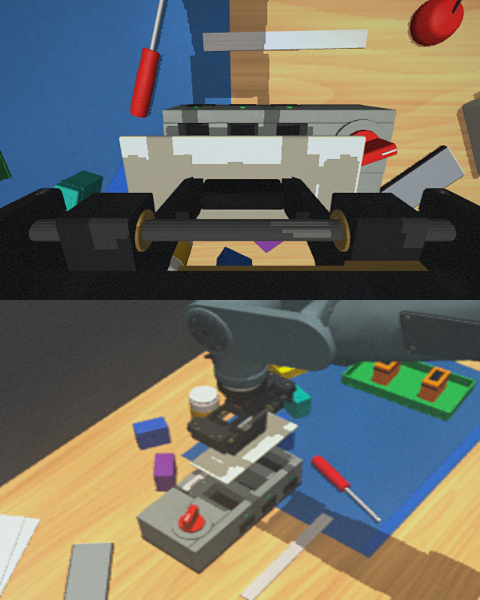

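The cover hangs level and square over the dock: in the upper view its front edge runs (120,137) to (365,136), and in the lower view it is above the bays. Lowering it.

```bash
python3 - <<'E'
from h import *
p=[553.4,129.6]
ctrl.move_linear(p+[110],rate=100)
hit=ctrl.move_linear(p+[95.8],rate=20,force_limit=5); print(hit,np.round(ctrl.read_eef_pos(),1),np.round(ctrl.read_contact_force(),1),ctrl.read_finger_gap())
ctrl.release(); ctrl.move_linear(p+[240],rate=120)
ctrl.reach([545,145,280],[180,0,90])
d=shot("wrist","w9")
print("white z91",*blobs(d,[0,0,120],[180,60,255],91,1500),sep="\n")
print(lm("wrist","cover"),ctrl.read_t())
E
```

```text
True [553.2 129.6  97.3] [ 0.1 -0.2  4.1] 59.837425184067754
white z91
(437.9, 235.9, 111.7, 20.0, -89.0, [229.0, 99.0], 1701.0)
(569.9, 174.8, 284.0, 131.1, 89.9, [344.0, 124.0], 21343.5)
[(0.75, [552.6, 126.9, 93.0])] 74.75
```

View pics/w9.png

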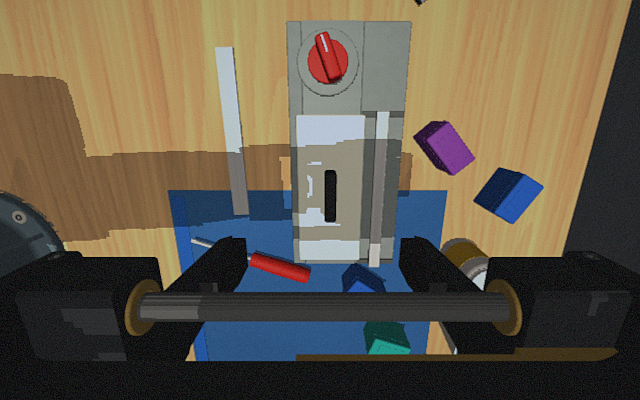

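The cover lies flat over the bays, with corners near (295,114), (365,114), (360,262) and (294,261), and clear of the open bar. I'll check the corners numerically.

```bash
python3 - <<'E'
from h import *
d=shot("wrist")
im=d["pixels"]
W=np.array([[480,250,91],[660,250,91],[660,0,91],[480,0,91]],float)
H=cv2.getPerspectiveTransform(w2pix(d,W).astype(np.float32),np.float32([[0,0],[720,0],[720,1000],[0,1000]]))
g=cv2.cvtColor(cv2.warpPerspective(im,H,(720,1000)),cv2.COLOR_RGB2GRAY).astype(float)
g=cv2.GaussianBlur(g,(0,0),4)
def edge(v,lo,hi): 
    s=np.abs(np.diff(v))[lo:hi]; return lo+s.argmax()
for y in (200,185,95,60,45):
    r=g[int((250-y)*4)-8:int((250-y)*4)+8].mean(0)
    print("y",y,"L",480+edge(r,90,170)/4,"R",480+edge(r,410,480)/4)
for x in (525,540,565,585):
    c=g[:,int((x-480)*4)-8:int((x-480)*4)+8].mean(1)
    print("x",x,"top",250-edge(c,80,160)/4,"bot",250-edge(c,820,900)/4)
E
```

```text
y 200 L 512.0 R 591.0
y 185 L 512.5 R 590.5
y 95 L 512.25 R 590.5
y 60 L 511.75 R 590.5
y 45 L 512.0 R 591.0
x 525 top 222.75 bot 38.5
x 540 top 222.75 bot 38.25
x 565 top 222.75 bot 38.25
x 585 top 222.75 bot 38.25
```

```bash
python3 - <<'E'
from h import *
def edge(v,lo,hi): 
    s=np.abs(np.diff(v))[lo:hi]; return lo+s.argmax()
for pose in ([545,145,280,90],[570,130,270,0],[535,130,270,180]):
    ctrl.reach(pose[:3],[180,0,pose[3]]); d=shot("wrist")
    def rect(z):
        W=np.array([[480,250,z],[660,250,z],[660,0,z],[480,0,z]],float)
        H=cv2.getPerspectiveTransform(w2pix(d,W).astype(np.float32),np.float32([[0,0],[720,0],[720,1000],[0,1000]]))
        return cv2.GaussianBlur(cv2.cvtColor(cv2.warpPerspective(d["pixels"],H,(720,1000)),cv2.COLOR_RGB2GRAY).astype(float),(0,0),3)
    g=rect(91); h=rect(117); k=rect(85)
    row=lambda g,y:g[int((250-y)*4)-12:int((250-y)*4)+12].mean(0)
    for y in (210,150,110,60):
        print(pose[3],y,"cover",480+edge(row(g,y),90,170)/4,480+edge(row(g,y),400,480)/4,"handle",480+edge(row(h,y),240,292)/4,480+edge(row(h,y),300,360)/4,"dock",480+edge(row(k,y),60,115)/4,480+edge(row(k,y),580,690)/4)
    for x in (525,540,570):
        c=g[:,int((x-480)*4)-8:int((x-480)*4)+8].mean(1); print(" y",250-edge(c,80,160)/4,250-edge(c,820,890)/4)
E
```

```text
90 210 cover 512.25 590.75 handle 544.5 564.0 dock 503.0 637.5
90 150 cover 503.5 590.75 handle 545.0 558.0 dock 502.75 651.5
90 110 cover 512.0 590.75 handle 544.75 558.25 dock 502.0 636.25
90 60 cover 511.75 590.5 handle 543.0 558.5 dock 503.5 646.5
 y 222.5 38.25
 y 222.75 38.25
 y 222.75 38.25
0 210 cover 512.75 591.5 handle 544.0 569.0 dock 503.25 637.25
0 150 cover 512.75 591.5 handle 546.0 564.75 dock 505.0 639.25
0 110 cover 512.75 591.5 handle 546.0 564.75 dock 504.5 637.25
0 60 cover 512.75 591.5 handle 544.75 568.25 dock 503.0 647.0
 y 222.0 38.5
 y 222.0 38.5
 y 222.0 38.0
180 210 cover 512.0 590.0 handle 548.0 563.25 dock 503.5 637.25
180 150 cover 502.5 590.0 handle 540.0 557.25 dock 503.25 629.75
180 110 cover 512.0 590.0 handle 540.0 557.25 dock 503.25 629.75
180 60 cover 511.75 590.0 handle 541.0 569.0 dock 495.0 637.25
 y 222.0 31.0
 y 222.0 38.0
 y 216.0 38.0
```

All three headings agree: the cover is square, about 1.5 mm off in x and under 1 mm in y, which is good. Now I'll turn the knob back.

```bash
python3 - <<'E'
from h import *
x,y=548.7,277.2
ctrl.reach([x,y,175],[180,0,111.25])
print(ctrl.move_linear([x,y,105],rate=60,force_limit=15))
ctrl.clamp(25); print("gap",ctrl.read_finger_gap())
for i in range(3):
    turn(-23.3); print("tau",np.round(ctrl.read_ft_torque(),3),"F",np.round(ctrl.read_contact_force(),1),ctrl.read_finger_gap())
ctrl.release(); ctrl.move_linear([x,y,220],rate=150)
ctrl.reach([545,145,300],[180,0,90])
d=shot("wrist","w10"); print("bar",lm("wrist","bar","recognise"),ctrl.read_t())
s=shot("scene","s10")
a=cv2.resize(d["pixels"][0:280,180:460],(400,400)); b=cv2.resize(s["pixels"][90:270,170:430],(578,400))[:,:400]
cv2.imwrite("pics/m10.png",np.hstack([a,b])[:,:,::-1])
E
```

```text
False
gap 13.967931867366362
tau [-0.239  0.111 -0.086] F [-0.5 -0.7  0.8] 13.869219895098434
tau [-0.585  0.309  0.102] F [-1.3 -3.8  2.9] 13.687097089342101
tau [-0.809  0.236 -0.06 ] F [-3.  -5.   3.3] 14.038933184538328
bar [(0.88, [587.2, 141.9, 97.0])] 89.3583
```

View pics/m10.png

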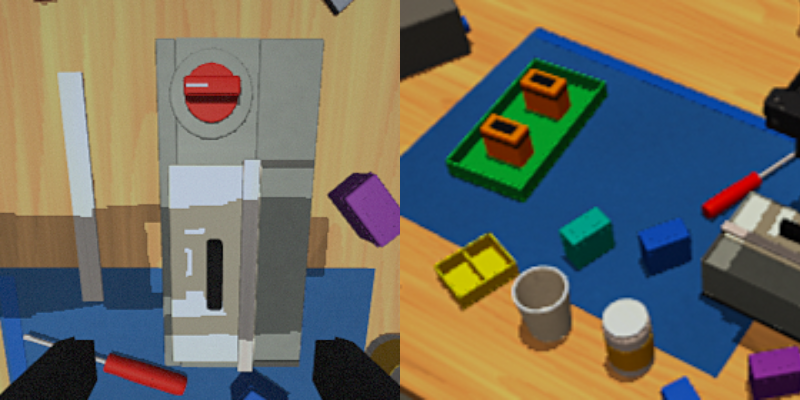

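The knob is back at 0 (212,90), the bar is closed over the cover's far edge, the cover is square, and both packs stand in the tray. Handing in.

```bash
python3 -c "
from workcell import ctrl
print(ctrl.hand_in())"
```

```text
the job is handed in; nothing more can be done
None
```

I handed the job in at about 89 s on the robot's clock: both packs present (bays 1 and 3) stand upright in the green tray, the cover lies square over the bays about 1.5 mm off centre, and the knob is turned back with the bar closed over the cover.

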